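# Weight a sample bottle and hold it ready over its bath port

### The job

Slide the loose yellow weight ring down over the neck of the blue-capped bottle standing on the bench until it sits flat on the bottle's shoulder, and let go of the ring. Then lift the bottle and carry it, with its ring, over the top of the flowmeter panel to the drained bath and stop with it hovering upright and centred over the port with the green collar, its bottom about a centimetre above the collar and touching nothing; finish there, still holding it. On the way neither bottle nor ring may knock the panel, the bath or its collar, and the other bottles and the beaker must stay where they are.

Things in the scene. Friction and masses are not known exactly. Their poses are not given: they have to be found in the camera images.
- bottle_mid (a point): Centre (on the axis, half-way up, 58 mm above its bottom) of the amber bottle with a blue cap; loose, standing upright on the bench, about 0.15 kg. Round, 116 mm tall: body 60 mm in diameter and 60 mm high ending in a flat shoulder; above it neck and tall cap, 27 to 28 mm in diameter, run straight up for 56 mm to a slightly rounded top. With the ring seated, 36 mm of neck and cap stand free above the ring. z points up the bottle.
- ring_mid (a point): Centre (10 mm above its underside) of the yellow coated steel weight ring, loose, lying flat on the bench, about 0.25 kg. Outside diameter 60 mm, hole 32 mm, height 20 mm; z is its axis. Seated on the bottle's shoulder its centre is 12 mm above bottle_mid.
- port (a point): Centre of the top face of the flat green collar (inside diameter 76 mm, outside 92 mm, 4 mm thick) that marks the free one of the three bath ports; its top is 114 mm above the bench. Fixed. z points up.
- bath_cover (a point): Centre of the top face of the white bath, a fixed white plastic tank 310 mm long (its x) by 130 mm wide (its y) by 110 mm high, with three round 78 mm ports in a row along its x at -95, 0 and +95 mm. Two ports hold bottles, the third has the green collar.
- panel_top (a point): Middle of the top edge of the white flowmeter panel, a fixed upright board 280 mm long (its x), 10 mm thick and 150 mm high, standing between bottle and bath; its meters (42 mm) and foot (60 mm) stick out on its +y side.
- bottle: The blue-capped bottle itself; origin at the centre of its bottom (see bottle_mid).
- ring: The weight ring itself; origin at the centre of its underside (see ring_mid).
- bath: The white bath; origin at the centre of its underside, on the bench (see bath_cover).
- collar: The green collar; origin at the centre of its underside (see port).
- panel: The flowmeter panel; origin on the bench below panel_top.
- loaded1: A white-capped bottle with its weight ring on, loose, standing in a bath port; origin at the centre of its bottom, 40 mm above the bench; its 28 mm wide cap stands 46 mm above the bath cover. Leave alone.
- loaded2: A second such white-capped bottle in another bath port. Leave alone.
- beaker: A clear glass beaker, 68 mm in diameter, 85 mm high, on the bench beyond the bottle and ring; origin at the centre of its underside. Leave alone.
Things that resemble listed ones, but are neither listed nor needed, are in the scene too. Of the things shaped like the ring, the yellow one is meant.

How it is judged:
On the way, in this order (a step that is already met when the one before it is completed fails the run):
1. the ring sits flat on the shoulder of the bottle, which stands on the bench, and the ring is let go (z of ring_mid in the frame of bottle_mid between 0.009 and 0.015 m and horizontal distance between ring_mid and bottle_mid below 0.006 m and angle between the z axis of ring_mid and the z axis of bottle_mid, either way round below 0.1 rad and height (world z) of bottle_mid below 0.063 m and angle between bottle_mid's own z axis and vertical below 0.1 rad and contact force between the fingers and ring below 0.5 N), for 0.2 s.
2. the bottle passes over the top edge of the flowmeter panel (z of bottle_mid in the frame of panel_top above 0.058 m and y of bottle_mid in the frame of panel_top between -0.05 and 0.05 m and x of bottle_mid in the frame of panel_top between -0.16 and 0.16 m), for 0.05 s.
At the end, for the whole second after the job is handed in: Bottle held still by the fingers, ring on its shoulder (3 mm in height, 6 mm sideways), axis within 8 mm of the green port's, upright within 0.1 rad, bottom 3 to 25 mm above the collar, touching neither collar nor bath; other bottles and beaker within 20 mm of their starts (horizontal distance between bottle_mid and port below 0.008 m and z of bottle_mid in the frame of port between 0.061 and 0.083 m and angle between bottle_mid's own z axis and vertical below 0.1 rad and z of ring_mid in the frame of bottle_mid between 0.009 and 0.015 m and horizontal distance between ring_mid and bottle_mid below 0.006 m and contact force between the fingers and bottle above 1 N and contact force between bottle and bath below 0.1 N and contact force between bottle and collar below 0.1 N and linear speed of bottle below 0.02 m/s and distance of each of loaded1, loaded2, beaker from where it was at the start of the episode below 0.02 m); the arm keeps its last pose, push and grip.
It fails at once if the bottle or the ring knocks against the flowmeter panel (contact force between any of bottle, ring and panel above 1.5 N).
It fails at once if the bottle or the ring knocks against the bath or its collar (contact force between any of bottle, ring and bath above 1.5 N or contact force between any of bottle, ring and collar above 1.5 N).
It fails at once if another bottle or the beaker is displaced by more than 20 mm (distance of any of loaded1, loaded2, beaker from where it was at the start of the episode above 0.02 m).
It also fails if it takes over 58 s, if anything falls off the work surface, if the arm or the gripper's body presses on something with over 40 N, if the wrist force passes 120 N, or if a joint passes its speed limit or range.

### The arm

A 7-joint arm with a two-finger parallel gripper is mounted at the origin on the work surface. World frame = base frame: x ahead of the robot, y to its left, z up, the work surface at z = 0. Lengths are in m, angles in rad, forces in N, time in s.
With the tool pointing down it reaches from about 0.35 to 0.9 m from the base axis. Payload 8.1 kg.
Tool frame: the origin (TCP) lies midway between the tips of the shut fingers; the grasp point (between the pads) lies 19 mm behind it; z points along the fingers, y is the direction in which the jaws open and shut (so a half turn about z gives the same grasp; the last joint's range is limited). The gripper opens to 92 mm and grips with 3 to 60 N. Pads are 19 mm wide; open, the fingers measure 130 mm over their backs; the gripper's body (75 mm by 190 mm) begins 47 mm behind the grasp point.
Start: joints at [-1.239, 0.434, 0.025, 1.573, -0.012, 1.134, -0.075], TCP at [0.263, 0.567, 0.227] pointing down, gripper open.
Joint ranges: [-2.62, 2.62], [-0.44, 2.09], [-1.27, 1.32], [0.08, 2.57], [-1.32, 4.46], [0.12, 2], [-2.74, 2.74]. Speed limits (rad/s): [2.22, 2.22, 3.01, 3.01, 3.14, 3.14, 3.14].

### API

Orientations are given as [roll, pitch, yaw] about the fixed x, y, z axes, in that order (R = Rz(yaw) Ry(pitch) Rx(roll)).
In Python, from plant import manip, fingers, solver, readout, cams, job, nets gives the robot as it stands. Calls block until the motion is done:
- manip.movep(position, orientation): joint-space move of the TCP to a pose.
- manip.move_straight(position, rotation=None, vel=0.15, threshold=None): straight line of the TCP; rotation=None keeps the orientation; vel is the mean speed in m/s. With threshold (N) it stops when the force on the tool has changed by that much, and returns True; else False.
- manip.movej(angles): joint-space move.
- fingers.ungrasp() and fingers.close(f_grip=None): open the fingers fully, or close them until they stop; f_grip is the grip in N (None keeps the last).
- manip.wait(seconds).
- solver.inverse_kinematics(position, orientation): joint angles nearest the present ones, or None.
- readout.read_state(): the state.
- cams.get_image(name): name is "side" or "top" or "wrist"; returns a dict with "pixels" (420x560x3 uint8, red, green, blue), "z_map" (420x560 float32, m along the optical axis (not along the pixel's ray), 0 where there is no reading), "vfov" (degrees; the focal length in pixels is half the picture's height over the tangent of half this angle, whatever the lens; pixels are square), "cx", "cy" (the principal point, pixels), "position" and "orientation" of the camera in the world. Camera axes: x right, y down, z forward; pixel columns grow to the right and rows downward; lengths in m; the calibration is good to about 2 mm. A picture is of the moment at which its call begins.
A pose or a line that the arm cannot do raises manip.MotionError and nothing moves.
- job.hand_in(): hands the job in, once; it reports no verdict.
Trained networks look in a picture, given as the dict that the camera call returned (one of the last four; its "shot" number tells which), for a name from the list of things; names that differ only in an ending like _2 or _b are one class to them, and where a whole thing is asked for, a point or a joint stands for the part that bears it (a point fixed in the world has none). Each returns a list of dicts, best first, with "score" (0 to 1); they miss things now and then, are a little off and sometimes report something else, mostly with a low value. They report only what shows in the picture. A call takes as long as a camera call. They do not tell look-alikes from the thing itself.
- nets.look_for(picture, query): "bbox" ([centre column, centre row, width, height] as shares, 0 to 1, of the picture: columns of its width, rows of its height, round what is visible of it).
- nets.silhouettes(picture, query): "pixels" (420x560 bool, what is visible of it) and "bbox" ([centre column, centre row, width, height] as shares, 0 to 1, of the picture: columns of its width, rows of its height, round what is visible of it).
- nets.tip_of(picture, query): "at" ([column, row] as shares, 0 to 1, of the picture: columns of its width, rows of its height: a listed point, or the origin of a listed thing).
The state is a dict: "clock": time; "joint_positions": joint angles; "joint_velocities": joint speeds; "tau": joint torques, N m; "tcp_pos": TCP position; "eef_rot": TCP orientation; "wrist_force": force on the tool from outside, world axes, zero at the start; "wrist_torque": the same for the moment, N m; "grip_width": finger opening in m.
Only numpy, scipy, OpenCV 4.12 (cv2) and the standard library are available. Lean on these libraries where they do the work, as an engineer would, in place of code of your own. Each camera call takes 0.05 s, during which the arm holds its last target.

## Working session

There is one attempt and no reset: what is moved stays moved. The work goes in short steps, each a Python script; the robot and the scene stay as the last script left them, time stands still between calls to the robot, and variables do not carry over. Pictures are saved under pics/ and viewed, and the job is handed in when it is done.

```bash
mkdir -p pics; ls
cat > h.py <<'E'
from plant import manip, fingers, solver, readout, cams, job, nets
import numpy as np, cv2
from scipy.spatial.transform import Rotation as R
def K(im):
    h=im["pixels"].shape[0]; f=h/2/np.tan(np.radians(im["vfov"])/2); return f
def pts(im,mask=None):
    f=K(im); z=im["z_map"]; v,u=np.nonzero((z>0)&(mask if mask is not None else True))
    d=z[v,u]; P=np.stack([(u-im["cx"])*d/f,(v-im["cy"])*d/f,d],1)
    o=np.array(im["orientation"]); M=R.from_euler('xyz',o).as_matrix() if o.size==3 else o
    return P@M.T+np.array(im["position"]),u,v
def save(im,name): cv2.imwrite("pics/"+name,im["pixels"][:,:,::-1])
E
python3 - <<'E'
from h import *
for n in ["side","top","wrist"]:
    im=cams.get_image(n); save(im,n+"1.png"); print(n,im["vfov"],im["cx"],im["cy"],im["position"],im["orientation"],im["shot"])
print(readout.read_state())
E
```

```text
pics
side 48.793564939854114 279.2252065567098 204.74610975313306 [ 0.24842994 -0.8056013   0.91575549] [-2.27386611 -0.00946542 -0.26764208] 1
top 52.61719680635056 280.6397206322893 208.93223508717975 [0.40716165 0.10044476 1.20939388] [-3.04983048 -0.01186857 -1.55446543] 2
wrist 66.43515608319504 278.1174242897895 212.87360065851934 [0.20324766 0.59428967 0.3844865 ] [2.88870053e+00 1.74193423e-03 1.13549362e+00] 3
{'clock': 0.15, 'joint_positions': array([-1.23857458,  0.43504215,  0.02491023,  1.57386049, -0.01162407,
        1.13399551, -0.07508344]), 'joint_velocities': array([-0.00019414, -0.00351756, -0.00125764, -0.00309987,  0.00015131,
        0.00206487, -0.00117495]), 'tau': array([ 2.77418556e-03, -6.68265939e+01,  9.86567102e-01, -3.14695895e+01,
       -6.04195311e-02,  3.94009310e-02,  1.07019168e-04]), 'tcp_pos': array([0.26312248, 0.56649911, 0.22614809]), 'eef_rot': array([-3.14043260e+00,  5.77441595e-05,  2.70676690e+00]), 'wrist_force': array([ 0.56707509, -0.36954353,  0.68206815]), 'wrist_torque': array([ 0.00874868, -0.00204548, -0.00157143]), 'grip_width': 0.09150291796972758}
```

View pics/side1.png

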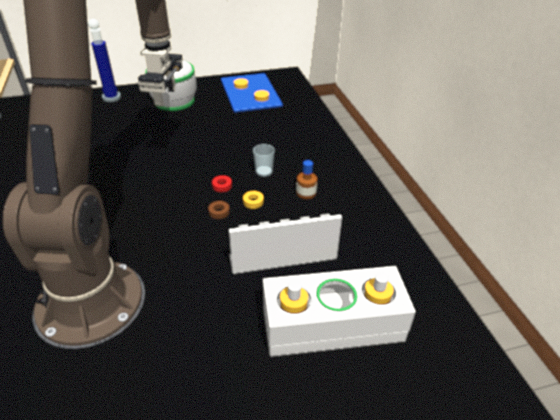

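View pics/top1.png

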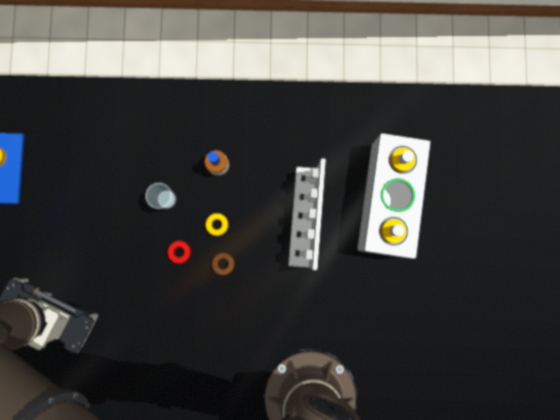

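View pics/wrist1.png

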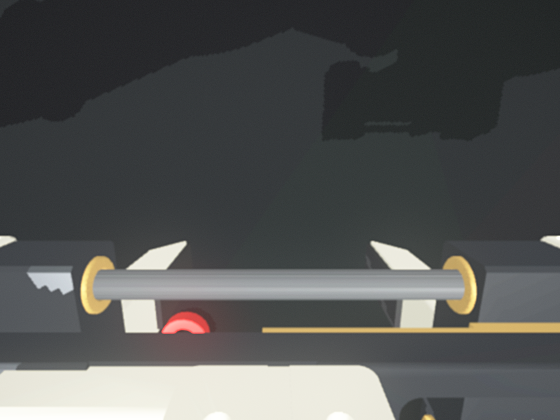

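Side view: the loose yellow ring is at (253,200), the blue-capped bottle at (307,182), the panel at (285,242) and the collar at (337,294). Top view: ring (217,224), bottle (216,160), collar (398,196), beaker (160,196).
Ring candidates in the top view are red (179,252), brown (223,264), loose yellow (217,224) and the yellow ones on the loaded bottles at (403,158) and (393,231). The loose yellow one fits. Next I'll measure and check a crop.

```bash
cat > m.py <<'E'
from h import *
im={n:cams.get_image(n) for n in ["top","side"]}
cv2.imwrite("pics/crop1.png",cv2.resize(im["top"]["pixels"][130:290,130:450,::-1],None,fx=2.5,fy=2.5,interpolation=cv2.INTER_CUBIC))
for n,i in im.items():
    print("==",n)
    for q in ["ring","bottle","collar","bath","panel","beaker","loaded1"]:
        for r in nets.silhouettes(i,q)[:4]:
            m=r["pixels"]; P,u,v=pts(i,m)
            if len(P)==0: print(q,r["score"],"nodepth"); continue
            b=np.array(r["bbox"])*[560,420,560,420]
            print(q,round(r["score"],2),b.round(0),len(P),"lo",np.percentile(P,3,0).round(3),"hi",np.percentile(P,97,0).round(3),"med",np.median(P,0).round(3))
    for q in ["ring_mid","bottle_mid","port","bath_cover","panel_top"]:
        print(q,[(round(r["score"],2),(np.array(r["at"])*[560,420]).round(1)) for r in nets.tip_of(i,q)[:3]])
E
python3 m.py
```

```text
== top
ring 0.83 [221. 264.  21.  22.] 268 lo [0.338 0.22  0.005] hi [0.391 0.271 0.025] med [0.363 0.246 0.021]
ring 0.8 [177. 251.  26.  19.] 295 lo [0.369 0.342 0.006] hi [0.42  0.396 0.025] med [0.394 0.37  0.02 ]
ring 0.69 [217. 222.  24.  19.] 268 lo [0.446 0.24  0.009] hi [0.497 0.294 0.025] med [0.471 0.266 0.021]
ring 0.24 [308. 214.  36. 107.] 2723 lo [ 0.367 -0.01   0.003] hi [0.628 0.054 0.153] med [0.493 0.017 0.029]
bottle 0.85 [216. 162.  24.  26.] 478 lo [0.615 0.242 0.001] hi [0.673 0.301 0.119] med [0.636 0.265 0.062]
bottle 0.49 [216. 224.  20.  22.] 309 lo [0.449 0.24  0.   ] hi [0.499 0.3   0.025] med [0.475 0.271 0.02 ]
collar 0.74 [398. 195.  35.  34.] 329 lo [ 0.51  -0.259  0.106] hi [ 0.595 -0.173  0.118] med [ 0.553 -0.218  0.115]
bath 0.74 [394. 198.  74. 128.] 5238 lo [ 0.404 -0.284  0.026] hi [ 0.699 -0.137  0.115] med [ 0.554 -0.207  0.11 ]
panel 0.66 [309. 213.  36. 108.] 2795 lo [ 0.367 -0.012  0.003] hi [0.628 0.055 0.153] med [0.493 0.016 0.027]
beaker 0.82 [158. 195.  34.  25.] 624 lo [0.514 0.384 0.001] hi [0.573 0.447 0.088] med [0.547 0.426 0.041
[... 1698 characters left out ...]
 0.613 -0.259  0.098] hi [ 0.667 -0.207  0.158] med [ 0.635 -0.24   0.121]
loaded1 0.66 [295. 295.  25.  32.] 753 lo [ 0.426 -0.233  0.097] hi [ 0.479 -0.182  0.158] med [ 0.449 -0.215  0.121]
loaded1 0.42 [337. 291.  40.  32.] 343 lo [ 0.505 -0.26   0.111] hi [ 0.59  -0.175  0.118] med [ 0.545 -0.226  0.115]
ring_mid [(0.59, array([220.2, 183.5])), (0.53, array([252.5, 199.1])), (0.51, array([221.4, 208.2]))]
bottle_mid [(0.65, array([304.7, 175.7])), (0.56, array([333.5, 293.7])), (0.35, array([265.2, 170.6]))]
port [(0.64, array([335.7, 291.1])), (0.33, array([331.3, 323.1]))]
bath_cover [(0.64, array([336.7, 293.3]))]
panel_top [(0.76, array([287. , 222.5])), (0.38, array([283., 261.]))]
```

View pics/crop1.png

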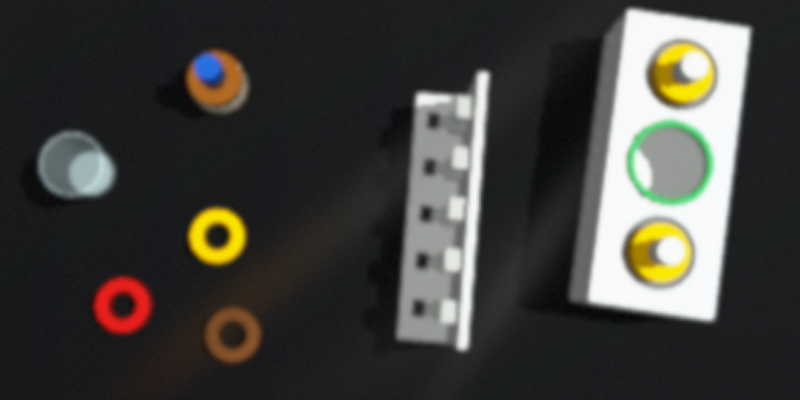

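```bash
cat > fit.py <<'E'
from h import *
from scipy.optimize import least_squares
def circ(P,r=None):
    c0=P[:,:2].mean(0)
    if r: return least_squares(lambda c:np.hypot(*(P[:,:2]-c).T)-r,c0,loss='soft_l1',f_scale=.002).x
def ann(P,ri,ro):  # soft annulus fit on points: outside-annulus penalty
    g=P[:,:2]; c0=(np.percentile(g,2,0)+np.percentile(g,98,0))/2
    def f(c):
        d=np.hypot(*(g-c).T); return np.maximum(d-ro,0)+np.maximum(ri-d,0)
    return least_squares(f,c0).x
if __name__=="__main__":
  for n in ["top","side"]:
    im=cams.get_image(n); P,u,v=pts(im); px=im["pixels"][v,u].astype(int); r,g,b=px.T
    hsv=cv2.cvtColor(im["pixels"],cv2.COLOR_RGB2HSV)[v,u].astype(int); h,s,vv=hsv.T
    box=lambda x0,x1,y0,y1,z0,z1:(P[:,0]>x0)&(P[:,0]<x1)&(P[:,1]>y0)&(P[:,1]<y1)&(P[:,2]>z0)&(P[:,2]<z1)
    m=box(.43,.51,.23,.31,.016,.03)&(s>120)&(h>18)&(h<35)
    print(n,"ring",m.sum(),ann(P[m],.016,.03),np.median(P[m],0),np.median(P[box(.2,.7,.1,.6,-.05,.004)],0))
    m=box(.6,.69,.22,.32,.1,.13); print("captop",m.sum(),np.median(P[m],0),P[m].min(0),P[m].max(0))
    m=box(.6,.69,.22,.32,.066,.13); print("neck",m.sum(),circ(P[m],.014))
    m=box(.6,.69,.22,.32,.055,.064); print("shoulder",m.sum(),ann(P[m],.014,.03))
    m=box(.6,.69,.22,.32,.008,.052); print("body",m.sum(),circ(P[m],.03) if m.sum()>5 else None)
    m=box(.45,.65,-.3,-.13,.1,.13)&(h>45)&(h<85)&(s>100); print("collar",m.sum(),ann(P[m],.038,.046),np.median(P[m],0))
    m=box(.3,.8,-.35,-.08,.105,.116)&(s<60)&(vv>140); rc=cv2.minAreaRect(P[m,:2].astype(np.float32)); print("bath",m.sum(),rc)
    m=box(.3,.7,-.06,.08,.144,.16); rc=cv2.minAreaRect(P[m,:2].astype(np.float32)); print("panel",m.sum(),rc, P[m,2].max())
E
python3 fit.py
```

```text
top ring 251 [0.47229343 0.2675589 ] [0.47373328 0.26736472 0.02061197] [0.43509063 0.35247504 0.00073551]
captop 99 [0.64184524 0.26823635 0.11652687] [0.62988144 0.25621375 0.10060296] [0.65799609 0.2817851  0.12258893]
neck 129 [0.6441705  0.27052103]
shoulder 228 [0.64383541 0.26998041]
body 76 [0.64395076 0.26966604]
collar 186 [ 0.55148708 -0.21450638] [ 0.5531633  -0.22263627  0.11477552]
bath 3592 ((0.5527200698852539, -0.21585094928741455), (0.13232219219207764, 0.31101301312446594), 82.1988525390625)
panel 474 ((0.4979627728462219, 0.002814382314682007), (0.026795323938131332, 0.277034729719162), 86.20272064208984) 0.15658315518891142
side ring 174 [0.46853591 0.26558785] [0.46815952 0.2624746  0.02071093] [0.40462249 0.32020768 0.00138333]
captop 80 [0.63777953 0.26105783 0.11586892] [0.62504186 0.25170629 0.1009102 ] [0.65206368 0.27934546 0.12111645]
neck 165 [0.64027947 0.26966517]
shoulder 132 [0.63970522 0.2679205 ]
body 215 [0.63952179 0.26934021]
collar 213 [ 0.5463688  -0.21793092] [ 0.55119487 -0.22003073  0.11481331]
bath 4292 ((0.5487366914749146, -0.21670331060886383), (0.13411365449428558, 0.31093141436576843), 82.16678619384766)
panel 521 ((0.49320900440216064, -0.0021624471992254257), (0.02628965862095356, 0.2774783968925476), 85.51847839355469) 0.1553305545875271
```

The crop shows a bare yellow ring at the centre left, which matches the description; red and brown are decoys, and the other yellow rings sit on white-capped bottles. The two cameras disagree by about 4 mm absolute but agree within 0.5 mm on relative positions. I'll squeeze the ring from two perpendicular directions to locate it in the robot frame, then look again to calibrate the cameras.

Run:
```python
from h import *
Y=2.705
for p in [(.4704,.2666,.1),(.4704,.2666,.004),(.642,.2695,.2),(.642,.2695,.063),(.642,.27,.3),(.55,-.216,.3),(.55,-.216,.207)]:
    for y in [Y,Y-np.pi/2,Y-np.pi]:
        q=solver.inverse_kinematics(p,[np.pi,0,y]); print(p,round(y,2),None if q is None else np.round(q,2))
```

```text
(0.4704, 0.2666, 0.1) 2.71 [-0.69  0.44  0.1   1.93 -0.06  0.77  0.58]
(0.4704, 0.2666, 0.1) 1.13 [-0.92  0.46  0.42  1.95 -0.26  0.78 -0.79]
(0.4704, 0.2666, 0.1) -0.44 [-1.35  0.71  1.15  1.98 -0.79  0.99 -1.82]
(0.4704, 0.2666, 0.004) 2.71 [-0.66  0.59  0.07  1.99 -0.07  0.56  0.59]
(0.4704, 0.2666, 0.004) 1.13 [-0.86  0.61  0.34  2.01 -0.35  0.58 -0.71]
(0.4704, 0.2666, 0.004) -0.44 [-1.32  0.93  1.14  2.05 -1.09  0.96 -1.58]
(0.642, 0.2695, 0.2) 2.71 [-0.56  0.57  0.14  1.42 -0.08  1.16  0.73]
(0.642, 0.2695, 0.2) 1.13 [-0.76  0.6   0.47  1.44 -0.28  1.17 -0.68]
(0.642, 0.2695, 0.2) -0.44 [-1.07  0.81  1.15  1.47 -0.75  1.34 -1.88]
(0.642, 0.2695, 0.063) 2.71 [-0.54  0.7   0.11  1.55 -0.09  0.9   0.73]
(0.642, 0.2695, 0.063) 1.13 [-0.71  0.73  0.39  1.57 -0.33  0.92 -0.65]
(0.642, 0.2695, 0.063) -0.44 [-1.07  0.99  1.14  1.6  -0.96  1.2  -1.73]
(0.642, 0.27, 0.3) 2.71 [-0.57  0.52  0.16  1.27 -0.08  1.36  0.72]
(0.642, 0.27, 0.3) 1.13 [-0.77  0.54  0.51  1.29 -0.26  1.37 -0.71]
(0.642, 0.27, 0.3) -0.44 [-1.05  0.72  1.15  1.32 -0.65  1.5  -1.97]
(0.55, -0.216, 0.3) 2.71 [-0.37  0.43  0.97  1.6  -0.37  1.3   1.79]
(0.55, -0.216, 0.3) 1.13 [-0.39  0.45  1.01  1.6  -0.39  1.31  0.25]
(0.55, -0.216, 0.3) -0.44 [-0.45  0.51  1.16  1.61 -0.48  1.34 -1.24]
(0.55, -0.216, 0.207) 2.71 [-0.3   0.5   0.87  1.73 -0.42  1.11  1.84]
(0.55, -0.216, 0.207) 1.13 [-0.37  0.55  1.01  1.74 -0.51  1.14  0.35]
(0.55, -0.216, 0.207) -0.44 [-0.44  0.62  1.16  1.74 -0.61  1.19 -1.12]
```

```bash
cat > s1.py <<'E'
from h import *
Y=2.705; x,y=.4704,.2666
t=lambda:round(readout.read_state()["clock"],2)
print(t()); manip.movep([x,y,.07],[np.pi,0,Y]); print(t())
print(manip.move_straight([x,y,.005],vel=.1,threshold=8)); print(t(),readout.read_state()["tcp_pos"])
fingers.close(4); s=readout.read_state(); print(t(),s["grip_width"],s["tcp_pos"],s["wrist_force"])
E
python3 s1.py
```

```text
1.55
3.02
False
3.83 [0.47065282 0.26689782 0.00534311]
4.43 0.0604460549925501 [0.47054705 0.26667584 0.00516523] [0.04504895 0.10634366 1.3139827 ]
```

```bash
cat > s2.py <<'E'
from h import *
Y=2.705; x,y=.4704,.2666
t=lambda:round(readout.read_state()["clock"],2)
fingers.ungrasp(); manip.move_straight([x,y,.04],vel=.15)
manip.movep([x,y,.035],[np.pi,0,Y-np.pi/2]); manip.move_straight([x,y,.005],vel=.08,threshold=8)
fingers.close(4); s=readout.read_state(); print(t(),s["grip_width"],s["tcp_pos"],s["eef_rot"])
fingers.ungrasp(); manip.move_straight([x,y,.05],vel=.15)
manip.movep([.33,.45,.25],[np.pi,0,Y-np.pi/2]); print(t())
E
python3 s2.py; python3 fit.py
python3 - <<'E'
from h import *
im=cams.get_image("top"); save(im,"top2.png")
im=cams.get_image("side"); save(im,"side2.png");print(readout.read_state()["clock"])
E
```

```text
7.76 0.05965569586134584 [0.47033331 0.2667978  0.00514461] [-3.14144569e+00 -2.42962211e-04  1.13442083e+00]
10.09
top ring 251 [0.47332032 0.26674033] [0.47371361 0.26624658 0.02088233] [0.45091034 0.3364503  0.00074664]
captop 99 [0.64175965 0.26829272 0.11653854] [0.62973072 0.25587294 0.10022989] [0.65727045 0.28114309 0.12332037]
neck 127 [0.6441434  0.27057694]
shoulder 228 [0.6441404  0.27011341]
body 71 [0.64368991 0.26982231]
collar 188 [ 0.55111542 -0.21504639] [ 0.5523409  -0.22271671  0.11484791]
bath 3588 ((0.5526124835014343, -0.21588395535945892), (0.13245390355587006, 0.311064749956131), 82.13601684570312)
panel 481 ((0.49830880761146545, 0.002999592572450638), (0.027474530041217804, 0.2777737081050873), 86.10743713378906) 0.15641228059387013
side ring 170 [0.46899756 0.26477396] [0.46701005 0.26399728 0.02052897] [0.40462476 0.32215409 0.00142505]
captop 81 [0.63759786 0.26192617 0.11478027] [0.62633243 0.25228338 0.1000019 ] [0.65197548 0.28441068 0.12019856]
neck 164 [0.64006115 0.2698803 ]
shoulder 136 [0.63936426 0.26751292]
body 213 [0.639919   0.26918087]
collar 216 [ 0.54689347 -0.21733767] [ 0.5499942  -0.21911959  0.1147411 ]
bath 4285 ((0.5487860441207886, -0.21635541319847107), (0.13633105158805847, 0.31104838848114014), 81.99747467041016)
panel 515 ((0.49351370334625244, -0.0033475179225206375), (0.023348035290837288, 0.27776482701301575), 85.71096801757812) 0.15450840118259845
10.2917
```

View pics/top2.png

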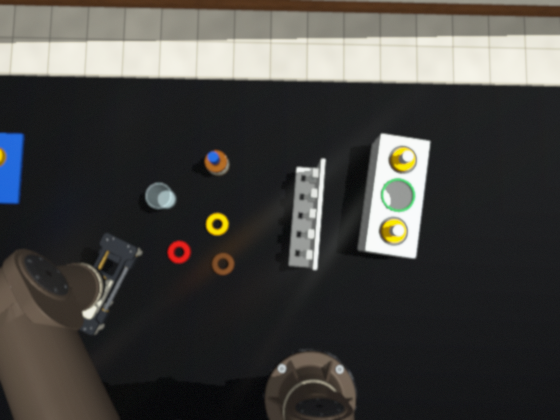

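Ring centred at (0.4704, 0.2667). After the camera correction, both cameras put the bottle at about (0.6412, 0.2704), agreeing within 1 mm. Now I'll grasp the ring and hover over the bottle.

```bash
cat > s3.py <<'E'
from h import *
A=[np.pi,0,2.705-np.pi/2]; x,y=.4704,.2667; bx,by=.6412,.2704
t=lambda:round(readout.read_state()["clock"],2)
manip.movep([x,y,.05],A); manip.move_straight([x,y,.005],vel=.1,threshold=8)
fingers.close(25); s=readout.read_state(); print(t(),s["grip_width"],s["tcp_pos"])
manip.move_straight([x,y,.17],vel=.2); s=readout.read_state(); print(t(),s["wrist_force"],s["grip_width"])
manip.move_straight([bx,by,.165],vel=.2); s=readout.read_state(); print(t(),s["tcp_pos"],s["eef_rot"])
for n in ["wrist","side","top"]: 
    im=cams.get_image(n); save(im,n+"3.png"); np.save(n+"3.npy",im,allow_pickle=True)
    if n=="side": cv2.imwrite("pics/side3c.png",cv2.resize(im["pixels"][110:230,230:390,::-1],None,fx=5,fy=5,interpolation=cv2.INTER_CUBIC))
E
python3 s3.py
```

```text
12.68 0.05955010613341891 [0.4704693  0.26678382 0.00514899]
13.66 [-0.41759829 -0.38087208 -2.1075307 ] 0.05926952657269252
14.67 [0.64029385 0.27036779 0.16433829] [-3.14033042e+00  9.12779755e-04  1.13433021e+00]
```

View pics/wrist3.png

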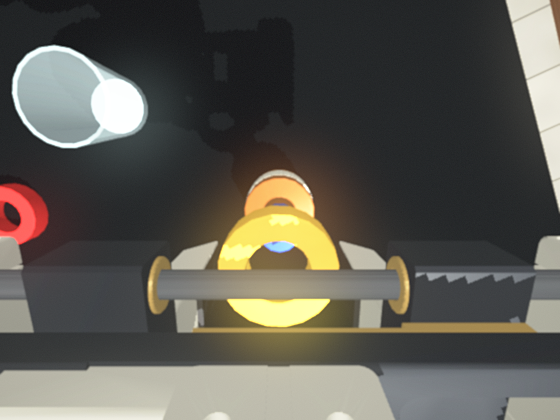

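View pics/side3c.png

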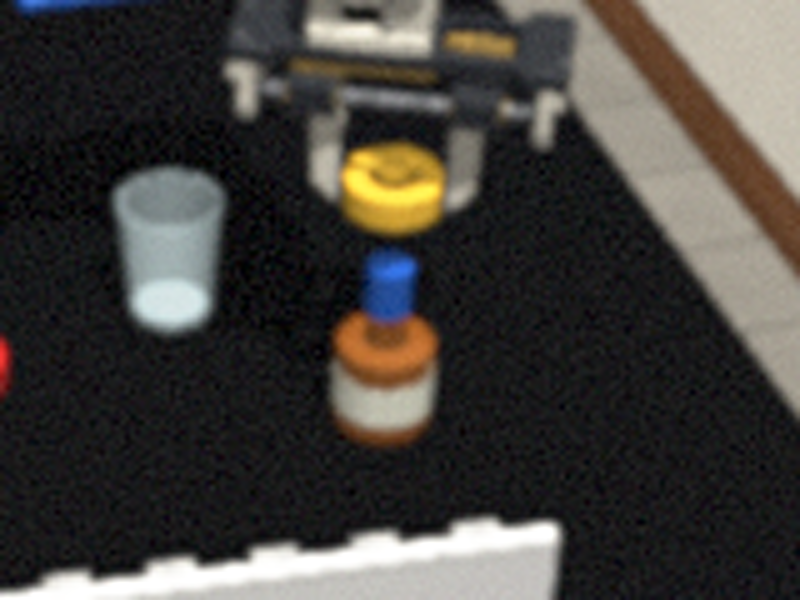

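The wrist view shows the ring (centre col ~279) laterally in line with the bottle (col ~279) and the cap showing through the hole. The side view shows the ring held level above the cap. Now a numeric check.

Run:
```python
from h import *; from fit import circ,ann
print(readout.read_state()["tcp_pos"])
for n in ["side","wrist"]:
    im=np.load(n+"3.npy",allow_pickle=True).item(); P,u,v=pts(im)
    h,s,vv=cv2.cvtColor(im["pixels"],cv2.COLOR_RGB2HSV)[v,u].astype(int).T
    box=lambda x0,x1,y0,y1,z0,z1:(P[:,0]>x0)&(P[:,0]<x1)&(P[:,1]>y0)&(P[:,1]<y1)&(P[:,2]>z0)&(P[:,2]<z1)
    m=box(.59,.69,.22,.32,.15,.2)&(s>120)&(h>18)&(h<35); t=m&(P[:,2]>.174)
    print(n,"ring",m.sum(),np.percentile(P[m],[2,50,98],axis=0).round(4).tolist(),"top",t.sum(),ann(P[t],.016,.03) if t.sum() else 0)
    sd=m&(P[:,2]<.172); print("ringside",sd.sum(),circ(P[sd],.03) if sd.sum()>8 else 0)
    m=box(.59,.69,.22,.32,.066,.13); print("neck",m.sum(),circ(P[m],.014) if m.sum()>8 else 0)
    m=box(.59,.69,.22,.32,.055,.066); print("shoulder",m.sum(),ann(P[m],.014,.03) if m.sum()>8 else 0)
    m=box(.59,.69,.22,.32,.008,.052); print("body",m.sum(),circ(P[m],.03) if m.sum()>8 else 0)
```

```text
[0.64026371 0.2709051  0.16511107]
side ring 285 [[0.6093, 0.239, 0.1619], [0.6367, 0.2597, 0.1779], [0.6642, 0.296, 0.183]] top 185 [0.63818072 0.26855476]
ringside 82 [0.63930751 0.26867041]
neck 162 [0.64016247 0.26975163]
shoulder 149 [0.64005114 0.26931997]
body 220 [0.63963667 0.26920783]
wrist ring 4231 [[0.6185, 0.2553, 0.1641], [0.6522, 0.2863, 0.1792], [0.6697, 0.2992, 0.1806]] top 3691 [0.64120367 0.26994771]
ringside 441 [0.64101225 0.26944459]
neck 357 [0.64521561 0.26970182]
shoulder 1593 [0.64146278 0.26871624]
body 320 [0.64182965 0.26929076]
```

```bash
cat > s4.py <<'E'
from h import *
t=lambda:round(readout.read_state()["clock"],2)
T=np.array([.6412,.2707]); c=T.copy()
for i in range(2):
    manip.move_straight([*c,.135],vel=.06 if i==0 else .03); manip.wait(.2)
    s=readout.read_state(); e=T-s["tcp_pos"][:2]; print(t(),s["tcp_pos"],s["wrist_force"]); c=c+e if i==0 else c
r=manip.move_straight([*c,.105],vel=.04,threshold=4); s=readout.read_state(); print(t(),r,s["tcp_pos"],s["wrist_force"])
im=cams.get_image("side")
cv2.imwrite("pics/side4c.png",cv2.resize(im["pixels"][110:230,230:390,::-1],None,fx=5,fy=5,interpolation=cv2.INTER_CUBIC))
E
python3 s4.py
```

```text
15.67 [0.64151715 0.27071632 0.1354591 ] [-0.13915499  0.45954939 -1.64037239]
16.12 [0.6408899  0.27070673 0.13503441] [-0.35871306 -0.26001908 -1.59828489]
17.02 False [0.64110023 0.27063478 0.10524974] [-0.39840695  0.36213515 -2.72294555]
```

View pics/side4c.png

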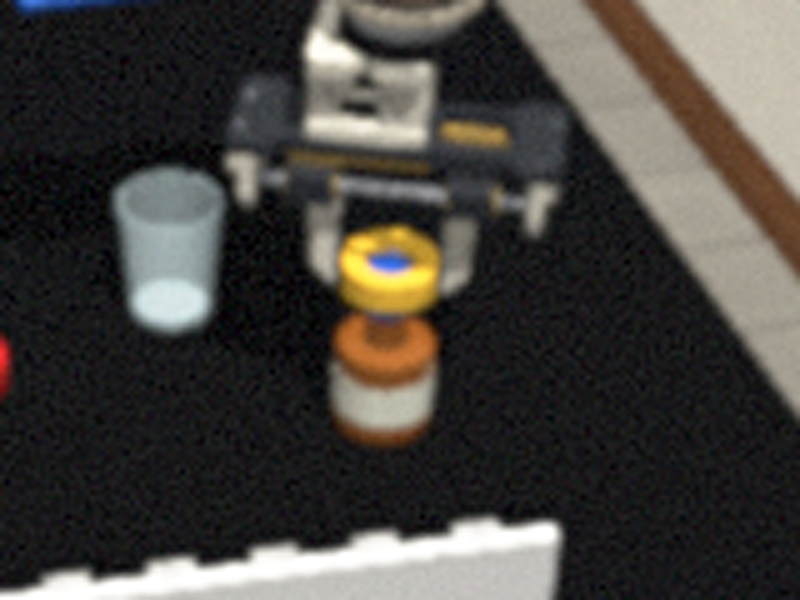

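The ring is threaded over the cap with no contact force. Lowering to the shoulder and releasing.

```bash
cat > s5.py <<'E'
from h import *
t=lambda:round(readout.read_state()["clock"],2)
p=readout.read_state()["tcp_pos"]; c=[.6412+.0002,.2707]
r=manip.move_straight([*c,.072],vel=.05,threshold=6); s=readout.read_state(); print(t(),r,s["tcp_pos"],s["wrist_force"])
r=manip.move_straight([*c,.063],vel=.02,threshold=4); s=readout.read_state(); print(t(),r,s["tcp_pos"],s["wrist_force"])
E
python3 s5.py
```

```text
17.88 False [0.64162462 0.27066373 0.07219014] [ 0.23584386 -0.23790213 -2.16176065]
18.27 True [0.64161055 0.27081748 0.06521687] [-1.77277464 -0.25301194  6.56826598]
```

```bash
cat > s6.py <<'E'
from h import *; from fit import circ,ann
t=lambda:round(readout.read_state()["clock"],2)
fingers.ungrasp(); manip.wait(.3)
manip.move_straight([.6412,.2707,.09],vel=.08)
s=readout.read_state(); print(t(),s["tcp_pos"])
im=cams.get_image("side"); cv2.imwrite("pics/side6c.png",cv2.resize(im["pixels"][110:230,230:390,::-1],None,fx=5,fy=5,interpolation=cv2.INTER_CUBIC))
w=cams.get_image("wrist"); save(w,"wrist6.png")
P,u,v=pts(im); h,s,vv=cv2.cvtColor(im["pixels"],cv2.COLOR_RGB2HSV)[v,u].astype(int).T
box=lambda x0,x1,y0,y1,z0,z1:(P[:,0]>x0)&(P[:,0]<x1)&(P[:,1]>y0)&(P[:,1]<y1)&(P[:,2]>z0)&(P[:,2]<z1)
m=box(.59,.69,.22,.32,.05,.1)&(s>120)&(h>18)&(h<35); print("ring z",np.percentile(P[m,2],[2,50,98]))
k=m&(P[:,2]>.076);print("ring top",k.sum(),ann(P[k],.016,.03)); k=m&(P[:,2]<.075);print("ring side",k.sum(),circ(P[k],.03))
k=box(.59,.69,.22,.32,.008,.052);print("body",circ(P[k],.03))
k=box(.59,.69,.22,.32,.085,.13)&(h>100)&(h<130)&(s>100);print("cap",k.sum(),circ(P[k],.014),P[k,2].max())
E
python3 s6.py
```

```text
19.77 [0.64154087 0.27089093 0.09076575]
ring z [0.06116155 0.0787852  0.08439681]
ring top 124 [0.6395345  0.26921776]
ring side 69 [0.64011329 0.27116372]
body [0.63986719 0.26953525]
cap 104 [0.63968026 0.26926289] 0.1207942973007502
```

View pics/side6c.png

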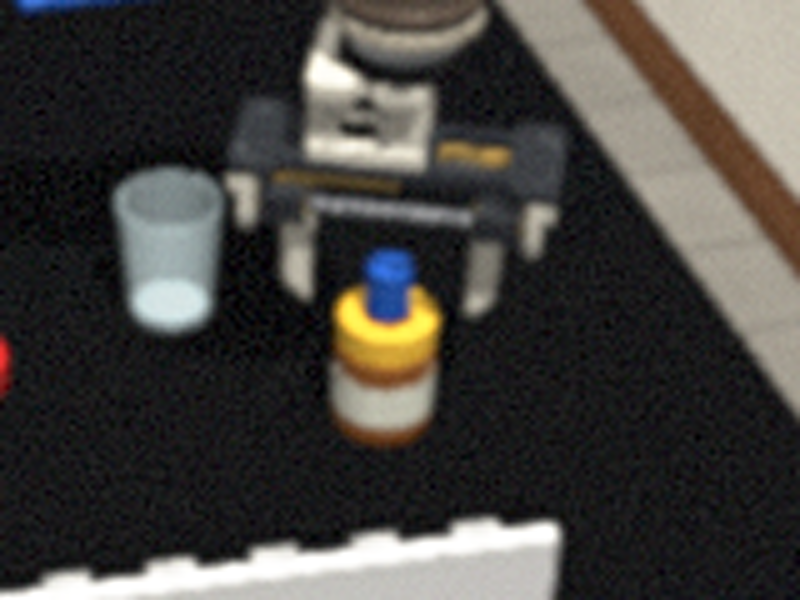

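View pics/wrist6.png

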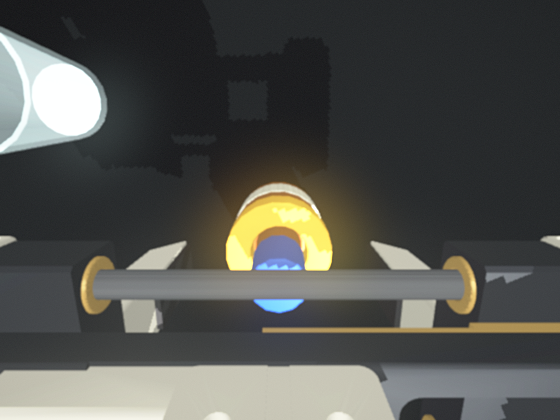

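The side and wrist views show the ring flat and concentric on the shoulder, cap at (390,285) in the crop and fingers clear. Now gripping the cap.

```bash
cat > s7.py <<'E'
from h import *
t=lambda:round(readout.read_state()["clock"],2)
print(manip.move_straight([.6412,.2707,.0835],vel=.05,threshold=5))
fingers.close(45); s=readout.read_state(); print(t(),s["tcp_pos"],s["grip_width"],s["wrist_force"])
manip.move_straight([.6412,.2707,.12],vel=.08); manip.wait(.2)
s=readout.read_state(); print(t(),s["tcp_pos"],s["grip_width"],s["wrist_force"])
manip.move_straight([.6412,.2707,.305],vel=.15); manip.wait(.2)
s=readout.read_state(); print(t(),s["tcp_pos"],s["grip_width"],s["wrist_force"])
im=cams.get_image("side"); cv2.imwrite("pics/side7c.png",cv2.resize(im["pixels"][60:220,240:440,::-1],None,fx=4,fy=3.75,interpolation=cv2.INTER_CUBIC))
E
python3 s7.py
```

```text
False
21.18 [0.64123638 0.27067899 0.08349318] 0.027220015408104876 [-0.28095579 -0.1271891  -0.38417323]
21.99 [0.64082419 0.27062357 0.11941454] 0.0273742803126203 [-0.14722778  0.2322365  -3.30140773]
23.57 [0.64098141 0.2706716  0.30429207] 0.027472656551754498 [-0.13386526  0.84364933 -2.99814069]
```

View pics/side7c.png

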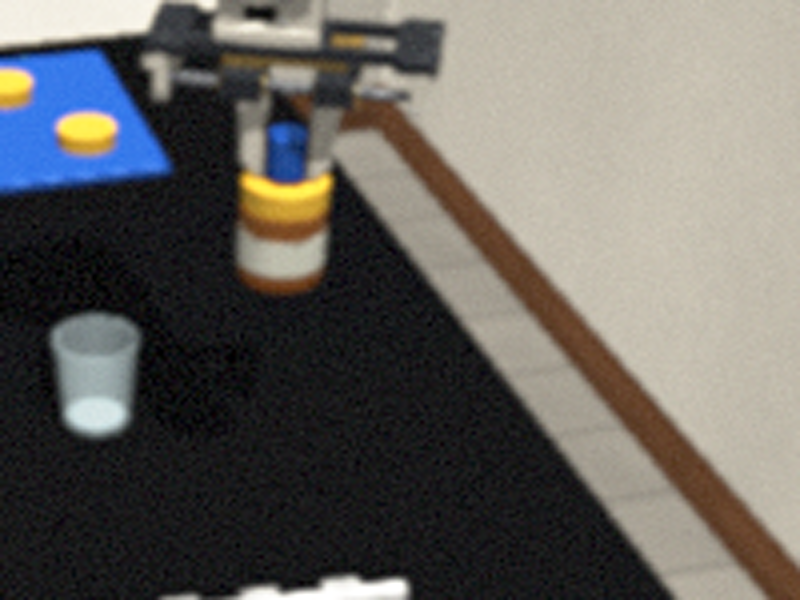

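Bottle and ring are lifted, upright and held (about 3–4 N of load). Carrying over the panel at a bottom height of about 0.22 m.

```bash
cat > s8.py <<'E'
from h import *; from fit import circ,ann
t=lambda:round(readout.read_state()["clock"],2)
manip.move_straight([.549,-.2152,.305],vel=.15)
manip.move_straight([.549,-.2152,.235],vel=.08); manip.wait(.3)
s=readout.read_state(); print(t(),s["tcp_pos"],s["eef_rot"],s["grip_width"],s["wrist_force"])
for n in ["side","top","wrist"]:
    im=cams.get_image(n); save(im,n+"8.png"); P,u,v=pts(im); print(n)
    h,s,vv=cv2.cvtColor(im["pixels"],cv2.COLOR_RGB2HSV)[v,u].astype(int).T
    box=lambda x0,x1,y0,y1,z0,z1:(P[:,0]>x0)&(P[:,0]<x1)&(P[:,1]>y0)&(P[:,1]<y1)&(P[:,2]>z0)&(P[:,2]<z1)
    m=box(.45,.65,-.3,-.13,.1,.13)&(h>45)&(h<85)&(s>100); print("collar",m.sum(),ann(P[m],.038,.046) if m.sum()>10 else 0)
    m=box(.3,.8,-.35,-.08,.105,.116)&(s<60)&(vv>140); print("bath",cv2.minAreaRect(P[m,:2].astype(np.float32)) if m.sum()>10 else 0)
    m=box(.5,.6,-.27,-.16,.156,.203); print("body",m.sum(),circ(P[m],.03) if m.sum()>10 else 0,P[m,2].min() if m.any() else 0)
    m=box(.5,.6,-.27,-.16,.2,.25)&(s>120)&(h>18)&(h<35); print("ring",m.sum(),circ(P[m],.03) if m.sum()>10 else 0,np.percentile(P[m,2],[2,98]) if m.any() else 0)
    if n=="side": cv2.imwrite("pics/side8c.png",cv2.resize(im["pixels"][160:360,230:430,::-1],None,fx=3,fy=3,interpolation=cv2.INTER_CUBIC))
E
python3 s8.py
```

```text
28.4 [ 0.54911831 -0.21524032  0.23526545] [-3.14110582e+00  8.33963610e-04  1.13438728e+00] 0.027053648747543017 [-0.07138049  0.17010261 -3.31414291]
side
collar 164 [ 0.54735312 -0.21799329]
bath ((0.5488260984420776, -0.2161133587360382), (0.1353253871202469, 0.310949444770813), 81.98553466796875)
body 433 [ 0.54817517 -0.2166678 ] 0.15600139936999613
ring 347 [ 0.54965864 -0.21345899] [0.21426382 0.23539616]
top
collar 49 [ 0.5502126  -0.21317274]
bath ((0.5526853799819946, -0.21374717354774475), (0.12741968035697937, 0.3104768693447113), 82.19065856933594)
body 111 [ 0.5515884 -0.2157174] 0.15603463673500428
ring 92 [ 0.54693446 -0.21665227] [0.20828863 0.23565881]
wrist
collar 944 [ 0.54973113 -0.21645658]
bath ((0.5498054027557373, -0.21659018099308014), (0.13031789660453796, 0.31123489141464233), 82.08504486083984)
body 837 [ 0.54960479 -0.21656332] 0.1560424693898241
ring 3037 [ 0.54757216 -0.22086334] [0.21790371 0.23336908]
```

View pics/side8c.png

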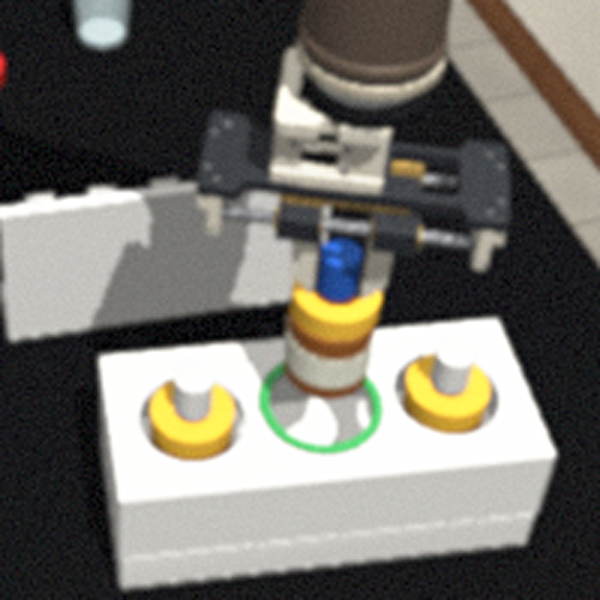

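View pics/wrist8.png

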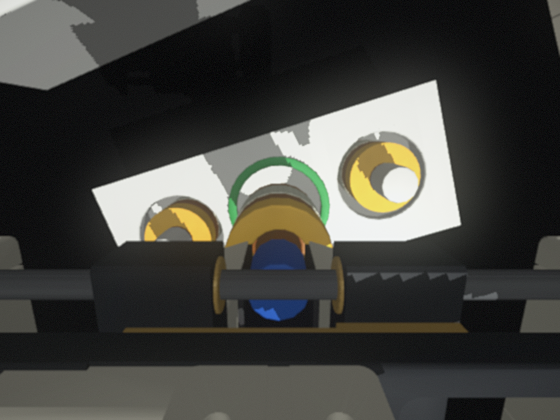

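All three cameras put the bottle axis within about 2–3 mm of the port centre; the wrist camera says under 0.3 mm. Lowering the last bit.

```bash
cat > s9.py <<'E'
from h import *; from fit import circ,ann
t=lambda:round(readout.read_state()["clock"],2)
print(manip.move_straight([.549,-.2152,.2085],vel=.04,threshold=6)); manip.wait(.5)
s=readout.read_state(); print(t(),s["tcp_pos"],s["eef_rot"],s["grip_width"],s["wrist_force"],abs(s["joint_velocities"]).max())
for n in ["side","wrist"]:
    im=cams.get_image(n); P,u,v=pts(im); print(n)
    h,s,vv=cv2.cvtColor(im["pixels"],cv2.COLOR_RGB2HSV)[v,u].astype(int).T
    box=lambda x0,x1,y0,y1,z0,z1:(P[:,0]>x0)&(P[:,0]<x1)&(P[:,1]>y0)&(P[:,1]<y1)&(P[:,2]>z0)&(P[:,2]<z1)
    m=box(.5,.6,-.27,-.16,.128,.178); print("body",m.sum(),circ(P[m],.03)); 
    for a,b in [(.13,.15),(.155,.178)]:
        k=box(.5,.6,-.27,-.16,a,b)
        if k.sum()>20: print(" slice",k.sum(),circ(P[k],.03))
    m=box(.5,.6,-.27,-.16,.18,.22)&(s>120)&(h>18)&(h<35)&(P[:,2]<.207); print("ring",m.sum(),np.percentile(P[m,2],[2,50,98]))
    m=box(.45,.65,-.3,-.13,.1,.12)&(h>45)&(h<85)&(s>100); print("collar",m.sum(),ann(P[m],.038,.046))
    if n=="side": cv2.imwrite("pics/side9c.png",cv2.resize(im["pixels"][160:360,230:430,::-1],None,fx=3,fy=3,interpolation=cv2.INTER_CUBIC))
E
python3 s9.py
```

```text
False
29.86 [ 0.54898144 -0.21520544  0.20853329] [-3.14069947e+00  9.44395366e-04  1.13430588e+00] 0.027055400252630358 [ 0.71031219  0.9085082  -3.91423765] 0.0018550663050952475
side
body 432 [ 0.54802976 -0.21648175]
 slice 161 [ 0.54809728 -0.21635891]
 slice 218 [ 0.54805404 -0.21650832]
ring 287 [0.18736659 0.20313849 0.20679884]
collar 160 [ 0.54732209 -0.2177477 ]
wrist
body 885 [ 0.54953036 -0.21657942]
 slice 210 [ 0.54953741 -0.21646922]
 slice 570 [ 0.54951188 -0.2166441 ]
ring 3046 [0.19021536 0.20526874 0.20657291]
collar 1393 [ 0.54978467 -0.21643001]
```

View pics/side9c.png

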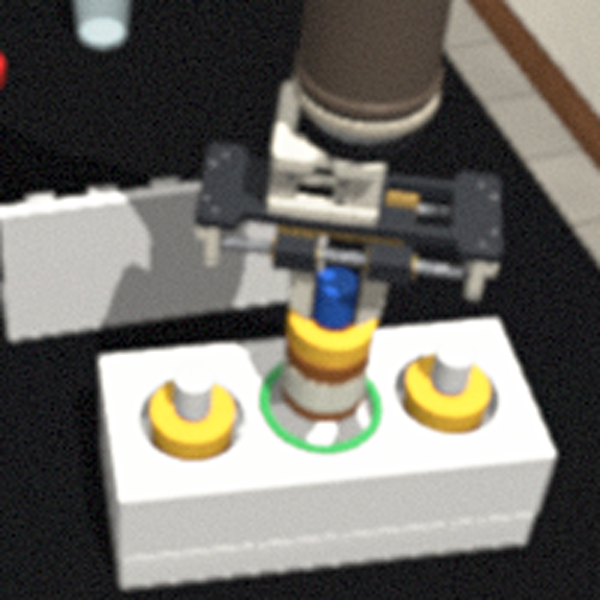

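```bash
python3 -c "
from h import *
job.hand_in()"
```

```text
the job is handed in; nothing more can be done
```

The job is handed in at about 30 s of the 58 s allowed. The bottle is hovering upright over the green collar, still gripped, with the yellow ring on its shoulder. `hand_in` gave no verdict.

- **Ring:** I squeezed the loose yellow ring from two sides to find its exact position. I then slid it over the neck until it touched the shoulder at the expected height and let go. The side view showed it flat and concentric with the cap.
- **Carry:** I gripped the cap at 45 N and carried the bottle over the panel with its bottom about 0.22 m above the bench. I saw no sign of a knock, though I took no pictures or force readings while crossing the panel.
- **Last checks:**
  - **Centring:** the bottle axis is within about 0.3 mm of the port centre by the wrist camera and about 1.5 mm by the side camera.
  - **Upright:** the lower and upper parts of the body line up within 0.2 mm.
  - **Height:** the bottom is about 11 mm above the collar, worked out from the arm's height when it gripped the bottle.
  - **Ring seat:** the ring's top is about 81 mm above the bottle's bottom, where 80 mm is expected.
  - **Contact:** the wrist force is about 4 N, which is only the load, so the bottle is touching nothing.
- **Disagreements:** the top and side cameras differed by about 4 mm in absolute position, so I used their relative measurements, corrected by the squeezed ring's known position. In the earlier hover, about 27 mm higher, the top camera saw little of the collar and put it up to 3 mm from the bottle axis.
- **Not measured:** I did not re-measure the other bottles and the beaker at the end. The final side view shows both loaded bottles apparently undisturbed, but only part of the beaker.

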